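Seal the grease tub and slide it onto the narrow bearer

ROBOT

A 7-joint arm with a two-finger parallel gripper is mounted at the origin on the work surface. World frame = base frame: x ahead of the robot, y to its left, z up, the work surface at z = 0. Lengths are in m, angles in rad, forces in N, time in s.
With the tool pointing down it reaches from about 0.35 to 0.9 m from the base axis. Payload 19.9 kg.
Tool frame: the origin (TCP) lies between the finger pads; the fingertips stand 19 mm ahead of it and the grasp point (between the pads) is the TCP; z points along the fingers, y is the direction in which the jaws open and shut (so a half turn about z gives the same grasp; the last joint's range is limited). The gripper opens to 94 mm and grips with 3 to 60 N. Pads are 16 mm wide; open, the fingers measure 119 mm over their backs; the gripper's body (75 mm by 177 mm) begins 78 mm behind the grasp point.
Start: joints at [1.258, 0.417, -0.01, 1.614, 0.005, 1.111, -0.053], TCP at [0.168, -0.602, 0.194] pointing down, gripper open.
Joint ranges: [-2.81, 2.81], [-0.39, 2.02], [-1.27, 1.25], [0.06, 2.57], [-1.19, 4.33], [0.19, 2], [-2.82, 2.82]. Speed limits (rad/s): [1.89, 1.89, 2.39, 2.39, 3.01, 3.01, 3.01].

INTERFACE

Orientations are given as a 3x3 rotation matrix whose columns are the frame's x, y, z axes.
In Python, from rig import robot gives the robot as it stands. Calls block until the motion is done:
- robot.move_ptp(position, orientation): joint-space move of the TCP to a pose.
- robot.move_linear(position, velocity=0.15, frame=None, threshold=None): straight line of the TCP; frame=None keeps the orientation; velocity is the mean speed in m/s. With threshold (N) it stops when the force on the tool has changed by that much, and returns True; else False.
- robot.goto_joints(angles): joint-space move.
- robot.gripper_to(opening): finger opening in m; the grip force is fixed at half the most; returns when the fingers have stopped.
- robot.pause(seconds).
- robot.ik(position, orientation): joint angles nearest the present ones, or None.
- robot.get_state(): the state.
- robot.grab_frame(name): name is "scene" or "top" or "wrist"; returns the picture (384x512x3 uint8, red, green, blue); there is no depth.
- robot.camera_info(name): a dict with "fx", "fy", "cx", "cy" (pixels), "rvec" (rotation vector, rad) and "tvec" (3), from world to camera coordinates, as OpenCV has them. Camera axes: x right, y down, z forward; pixel columns grow to the right and rows downward; lengths in m; the calibration is good to about 2 mm. A picture is of the moment at which its call begins: read the wrist's pose just before it. camera_info takes no time and is no camera call; for the wrist camera it gives the pose at the moment of the call.
A pose or a line that the arm cannot do raises robot.PlanningError and nothing moves.
- robot.sign_off(): hands the job in, once; it reports no verdict.
The state is a dict: "time": time; "qpos": joint angles; "joint_vel": joint speeds; "effort": joint torques, N m; "ee_pos": TCP position; "tool_rot": TCP orientation; "force": force on the tool from outside, world axes, zero at the start; "moment": the same for the moment, N m; "opening": finger opening in m.
Only numpy, scipy, OpenCV 4.12 (cv2) and the standard library are available. Lean on these libraries where they do the work, as an engineer would, in place of code of your own. Each camera call takes 0.05 s, during which the arm holds its last target. There are 200 camera calls.

TASK

The lid of the grease tub has only been dropped on: with the tub still on the plywood riser, press the lid's edge down all the way round, section by section, until it is fully home everywhere. Then slide the tub, without lifting or tipping it, along the riser and across the small gap onto the narrow metal bearer, and leave it standing upright, centred across the bearer and in the middle of the free place between the tin and the carton there. Leave everything else where it is.

Things in the scene. Friction and masses are not known exactly. Their poses are not given: they have to be found in the camera images.
- tub: round grey tub, 92 mm across at its foot, 94 at 42 mm up, 0.3 to 0.6 kg; any yaw. Origin: centre of underside, z up. White lid: recessed middle (56 mm across) at 47 mm (boss 49); its edge is a ring 60 to 98 mm across in four quarter sections, on the tub's +x, +y, -x, -y sides, tops 62 mm above the underside when up, 56 mm when home
- riser: fixed low plywood bench riser on which the tub starts: top 170 mm (x) by 420 mm (y), 80 mm above the bench. Origin: centre of its footprint on the bench; +x points towards the bearer, y along its length
- bearer: fixed narrow metal rail shelf beyond the riser, nearly parallel to it: flat top 60 mm wide (x) by 360 mm long (y), 80 mm above the bench, level with the riser, no lip; an open gap of 28 to 32 mm parts it from the riser at its middle. Origin: under its middle, on the bench; x across it, away from the riser; y along it
- slot (a point): point on the bearer's top in its middle: centre of the free place between the two things standing there (same axes as the bearer)
- rim0 (a joint): the lid edge section on the tub's +x side: 0 = fully up, 0.006 m = pressed fully home; starts at 0 to 0.002. Stiff: moves at about 7 N, stays where it is left, stops solid at 0.006
- press0 (a point): middle of the top of that section (the +x one), 39 mm from the tub's axis; moves with it
- rim1 (a joint): the lid edge section on the tub's +y side: 0 = fully up, 0.006 m = pressed fully home; starts at 0 to 0.002. Stiff: moves at about 7 N, stays where it is left, stops solid at 0.006
- press1 (a point): middle of the top of that section (the +y one), 39 mm from the tub's axis; moves with it
- rim2 (a joint): the lid edge section on the tub's -x side: 0 = fully up, 0.006 m = pressed fully home; starts at 0 to 0.002. Stiff: moves at about 7 N, stays where it is left, stops solid at 0.006
- press2 (a point): middle of the top of that section (the -x one), 39 mm from the tub's axis; moves with it
- rim3 (a joint): the lid edge section on the tub's -y side: 0 = fully up, 0.006 m = pressed fully home; starts at 0 to 0.002. Stiff: moves at about 7 N, stays where it is left, stops solid at 0.006
- press3 (a point): middle of the top of that section (the -y one), 39 mm from the tub's axis; moves with it
- shelf_tin: bystander: round steel tin, 72 mm across, 62 mm high, standing on the bearer on one side of the free place, its centre about 108 mm from the slot. Origin: centre of its underside
- shelf_box: bystander: brown carton 60 x 66 x 56 mm high, standing on the bearer on the other side of the free place, about 108 mm from the slot. Origin: centre of its underside
- can_a: bystander: small aluminium can 40 mm across, 58 mm high, on the riser near its bearer-side edge, beside the way to the free place (about 90 mm to one side of it). Origin: centre of its underside
- socket: bystander: steel wrench socket 38 mm across, 52 mm high, on the riser near its bearer-side edge, on the other side of the way to the free place (about 90 mm). Origin: centre of its underside
- square_can: bystander: dark square can 70 x 60 x 50 mm (58 mm with its cap), at the other end of the riser from the tub. Origin: centre of its underside
- filter: bystander: white canister filter 76 mm across, 81 mm high, on the bench to the robot's right. Origin: centre of its underside
- wrench: bystander: steel wrench, about 180 mm long, lying on the bench to the left
- brake_pad: bystander: brake pad 50 x 110 x 16 mm, lying on the bench to the right. Origin: centre of its underside
Not all that is in view belongs to the job. Leave any pink or turquoise look-alike of the tub alone.

How it is judged:
On the way:
1. all four sections of the lid's edge are pressed home while the tub still stands on the riser (value of joint each of rim0, rim1, rim2, rim3 above 0.005 m and x of tub in the frame of bearer below -0.08 m), for 0.2 s.
At the end, for the whole second after the job is handed in: All four lid sections are down (more than 5 of 6 mm); the tub stands upright (within 0.06 rad) and at rest on the bearer, its centre within 12 mm of the bearer's centre line and within 18 mm of the middle of the free place (site slot) along the bearer; its underside within 4 mm of the bearer's top (value of joint each of rim0, rim1, rim2, rim3 above 0.005 m and x of tub in the frame of bearer between -0.012 and 0.012 m and y of tub in the frame of bearer between -0.018 and 0.018 m and height (world z) of tub between 0.076 and 0.084 m and angle between tub's own z axis and vertical below 0.06 rad and linear speed of tub below 0.01 m/s and angular speed of tub below 0.1 rad/s); the robot touches nothing.
It fails at once if the tub is tipped by more than 0.3 rad (angle between tub's own z axis and vertical above 0.3 rad).
It fails at once if the tub is lifted more than 12 mm off the riser (height (world z) of tub above 0.092 m).
It fails at once if another thing is moved by more than 15 mm (distance of any of shelf_tin, shelf_box, can_a, socket, square_can, filter, wrench, brake_pad from where it was at the start of the episode above 0.015 m).
It also fails if it takes over 69 s, if anything falls off the work surface, if the arm or the gripper's body presses on something with over 40 N, if the wrist force passes 120 N, or if a joint passes its speed limit or range.

## Working session

There is one attempt and no reset: what is moved stays moved. The work goes in short steps, each a Python script; the robot and the scene stay as the last script left them, time stands still between calls to the robot, and variables do not carry over. Pictures are saved under pics/ and viewed, about 8 in all and at most 12, crops included, and the job is handed in when it is done.

```bash
mkdir -p pics; ls
python3 - <<'E'
from rig import robot
import cv2
for n in("top","scene"):
    im=robot.grab_frame(n); cv2.imwrite(f"pics/{n}0.png",im[:,:,::-1])
    c=robot.camera_info(n); print(n,c)
s=robot.get_state();print(s["time"],s["ee_pos"],s["tool_rot"],s["opening"],s["force"])
E
```

```text
pics
top {'fx': 406.2890682177454, 'fy': 406.2890682177454, 'cx': 250.41582506900895, 'cy': 198.873607725132, 'rvec': array([ 2.16872851, -2.21678054,  0.04142872]), 'tvec': array([0.00390183, 0.49310243, 1.28265767])}
scene {'fx': 468.0075485294478, 'fy': 468.0075485294478, 'cx': 261.3100565278382, 'cy': 191.5949696239903, 'rvec': array([ 1.84388106,  1.48304551, -0.69746073]), 'tvec': array([-0.1082638 , -0.22133166,  1.74651286])}
0.1 [ 0.16769623 -0.6017392   0.19360771] [[ 9.63285143e-01  2.68480173e-01 -3.60225045e-04]
 [ 2.68480403e-01 -9.63284635e-01  9.92325006e-04]
 [-8.05796621e-05 -1.05260530e-03 -9.99999443e-01]] 0.09425679133743353 [ 1.52519634  0.60078984 -0.18618686]
```

View pics/top0.png

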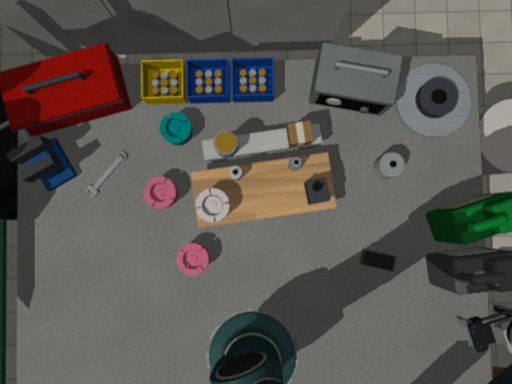

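View pics/scene0.png

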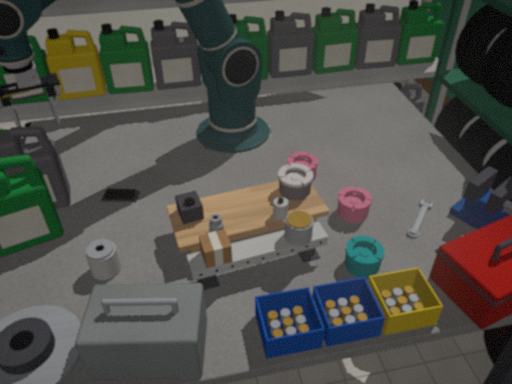

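The views show the tub at (212,205) on the riser in the top image. The tin is at (225,144), the carton at (300,134), can_a at (236,172) and the socket at (296,163). The pink and turquoise look-alikes are off the riser.

```bash
cat > h.py <<'E'
import numpy as np, cv2
from rig import robot
def ray(c,uv,z):
    R=cv2.Rodrigues(c["rvec"])[0]; C=-R.T@c["tvec"]
    uv=np.atleast_2d(uv).astype(float)
    d=np.c_[(uv[:,0]-c["cx"])/c["fx"],(uv[:,1]-c["cy"])/c["fy"],np.ones(len(uv))]@R
    return C+d*((z-C[2])/d[:,2])[:,None]
def blobs(m,amin=30):
    n,l,st,ce=cv2.connectedComponentsWithStats(m.astype(np.uint8))
    return [(st[i],ce[i],l==i) for i in range(1,n) if st[i,4]>=amin]
E
python3 - <<'E'
from h import *
c=robot.camera_info("top"); im=cv2.imread("pics/top0.png")
hsv=cv2.cvtColor(im,cv2.COLOR_BGR2HSV); H,S,V=cv2.split(hsv)
roi=np.zeros(H.shape,bool); roi[118:232,185:345]=1
wood=roi&(H>8)&(H<25)&(S>70)&(V>90)
def rect(m,z,name):
    b=max(blobs(m),key=lambda b:b[0][4])[2]
    p=cv2.findContours(b.astype(np.uint8),0,2)[0][0][:,0]
    r=cv2.minAreaRect((ray(c,p,z)[:,:2]*1000).astype(np.float32)); print(name,r,b.sum()); return b
wb=rect(wood,.08,"riser")
bright=roi&(S<40)&(V>110)
for s,ce,b in blobs(bright): print("bright",s,ce,ray(c,ce,.08)[0])
print("lid guess z.14",ray(c,(212,205),.14)); print("tin top",ray(c,(225,144),.142)," carton",ray(c,(300,134),.136))
print("can",ray(c,(236,172),.138),"socket",ray(c,(296,163),.132))
big=cv2.resize(im[118:238,180:350],None,fx=4.7,fy=4.7,interpolation=cv2.INTER_CUBIC); cv2.imwrite("pics/c1.png",big)
E
```

```text
riser ((517.8256225585938, -46.05461120605469), (172.83685302734375, 422.2742919921875), 7.115147113800049) 5041
bright [277 118  23   4  60] [286.31666667 119.11666667] [ 0.73030218 -0.12199729  0.08      ]
bright [296 122   9  22 135] [299.97037037 132.33333333] [ 0.68875684 -0.16236882  0.08      ]
bright [185 128  52  47 523] [207.64435946 152.50095602] [0.63365419 0.11929009 0.08      ]
bright [234 128  55  28 898] [264.92873051 141.79287305] [ 0.66231909 -0.05533358  0.08      ]
bright [312 135  12   9  56] [318.21428571 140.46428571] [ 0.66257216 -0.21693516  0.08      ]
bright [289 157  12  12  69] [294.49275362 162.4057971 ] [ 0.59735195 -0.14329587  0.08      ]
bright [229 166  13  14 112] [234.84821429 172.33035714] [0.57131043 0.03786511 0.08      ]
bright [ 185  188  135   44 2100] [234.01428571 216.19857143] [0.43868944 0.04301448 0.08      ]
bright [322 201  23  31 281] [336.38078292 221.04270463] [ 0.41747707 -0.26418644  0.08      ]
bright [287 214  16   9  63] [294.9047619  217.88888889] [ 0.4296324  -0.14004061  0.08      ]
lid guess z.14 [[0.47183066 0.10256165 0.14      ]]
tin top [[0.64694552 0.0617945  0.142     ]]  carton [[ 0.67213281 -0.15574057  0.136     ]]
can [[0.56558332 0.03185403 0.138     ]] socket [[ 0.58849043 -0.14231131  0.132     ]]
```

View pics/c1.png

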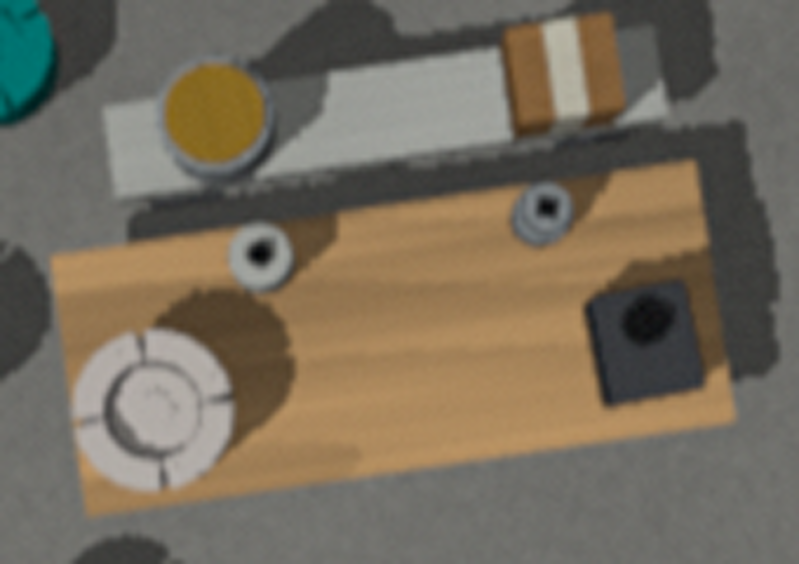

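```bash
cat >> h.py <<'E'
a=np.radians(7.1); XP=np.array([np.cos(a),np.sin(a),0]); YP=np.array([-np.sin(a),np.cos(a),0])
RT=np.c_[XP,-YP,[0,0,-1.]]
E
python3 - <<'E'
from h import *
c=robot.camera_info("top")
cr=np.array([[103,107],[114,199],[668,115],[655,27]])/4.7+[180,118]
P=ray(c,cr,.08); print("bearer corners\n",P.round(4),"centre",P.mean(0)); 
print("long dir",((P[0]+P[1])-(P[2]+P[3]))/2,"wid",P[3]-P[2],P[0]-P[1])
robot.move_ptp([0.46,0.02,0.40],RT)
for i,p in enumerate([[0.46,0.02,0.40],[0.56,-0.04,0.40]]):
    robot.move_ptp(p,RT); robot.pause(.3)
    ci=robot.camera_info("wrist"); im=robot.grab_frame("wrist")
    cv2.imwrite(f"pics/w{i}.png",im[:,:,::-1]); np.save(f"w{i}.npy",ci,allow_pickle=True)
    R=cv2.Rodrigues(ci["rvec"])[0]; print(-R.T@ci["tvec"],R[2],ci["fx"])
print(robot.get_state()["time"],robot.get_state()["force"])
a=cv2.imread("pics/w0.png");b=cv2.imread("pics/w1.png")
cv2.imwrite("pics/w01.png",cv2.resize(np.hstack([a,b]),(800,300)))
E
```

```text
bearer corners
 [[ 0.67    0.1361  0.08  ]
 [ 0.61    0.13    0.08  ]
 [ 0.6562 -0.2286  0.08  ]
 [ 0.7137 -0.2219  0.08  ]] centre [ 0.6624457  -0.04610279  0.08      ]
long dir [-0.04495684  0.35831749  0.        ] wid [0.05750432 0.00666915 0.        ] [0.06002551 0.00614788 0.        ]
[0.53287601 0.02911523 0.59100758] [-0.2515128  -0.03100617 -0.96735719] 346.2321779494878
[ 0.63236057 -0.03031854  0.59164558] [-0.25065279 -0.03202009 -0.96754736] 346.2321779494878
4.1333 [ 0.47841752 -0.06953203  0.53521351]
```

View pics/w01.png

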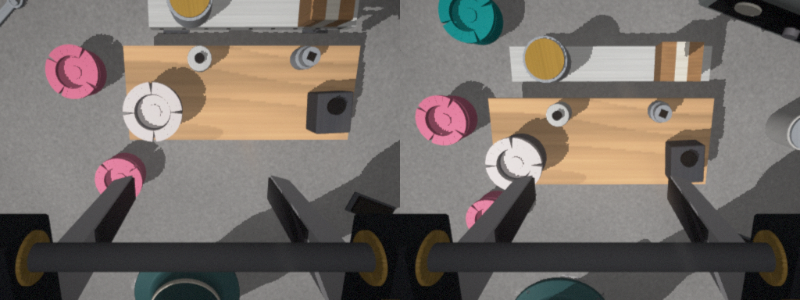

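Run:
```python
from h import *
c1=np.load("w1.npy",allow_pickle=True).item()
for n,c,pic,box in[("w0",np.load("w0.npy",allow_pickle=True).item(),"w0",(95,190,145,245)),("w1",c1,"w1",(165,260,100,190)),("top",robot.camera_info("top"),"top0",(183,227,193,233))]:
    im=cv2.imread(f"pics/{pic}.png"); h=cv2.cvtColor(im,cv2.COLOR_BGR2HSV)
    m=np.zeros(h.shape[:2],bool); y0,y1,x0,x1=box; m[y0:y1,x0:x1]=1
    m&=(h[...,1]<45)&(h[...,2]>125)
    m=cv2.morphologyEx(m.astype(np.uint8),cv2.MORPH_OPEN,np.ones((2,2)))
    b=max(blobs(m),key=lambda b:b[0][4])[2].astype(np.uint8)
    hull=cv2.convexHull(cv2.findContours(b,0,2)[0][0])[:,0]
    hm=cv2.fillConvexPoly(np.zeros_like(b),hull,1)
    pts=np.argwhere(hm)[:,::-1]; P=ray(c,pts,.141)[:,:2]
    ctr=P.mean(0); hp=ray(c,hull,.141)[:,:2]; r=np.hypot(*(hp-ctr).T)
    print(n,"ctr",ctr.round(4),"r",r.mean().round(4),r.min().round(4),r.max().round(4))
    d=P-ctr; rr=np.hypot(*d.T); ang=np.degrees(np.arctan2(d[:,1],d[:,0])); s=(rr>.034)&(rr<.046)
    g=h[...,2][pts[:,1],pts[:,0]].astype(float)
    # 90-deg folded darkness
    f=[(g[s&(np.abs((ang-t+45)%90-45)<5)].mean()) for t in range(0,90,3)]
    print(" darkest fold angle",3*int(np.argmin(f)),np.round(f).astype(int))
im=cv2.imread("pics/w1.png"); h=cv2.cvtColor(im,cv2.COLOR_BGR2HSV)
m=np.zeros(h.shape[:2],bool); m[50:115,135:410]=1; m&=(h[...,1]<30)&(h[...,2]>135)
for s,ce,b in blobs(m,60):
    p=cv2.findContours(b.astype(np.uint8),0,2)[0][0][:,0]; Q=ray(c1,p,.08)
    x=Q@XP; y=Q@YP; print(s,"x'",x.min().round(4),x.max().round(4),"y'",y.min().round(4),y.max().round(4), cv2.minAreaRect((Q[:,:2]*1000).astype(np.float32)))
print("slot est x' y'",np.array([.6624,-.0461,0])@XP,np.array([.6624,-.0461,0])@YP)
for nm,uv,z in[("tin",(145*1.28,60*1.28),.142),("can",(158*1.28,115*1.28),.138),("sock",(261*1.28,113*1.28),.132)]:
    print(nm,ray(c1,uv,z))
```

```text
w0 ctr [0.4645 0.1089] r 0.0675 0.0578 0.0892
 darkest fold angle 87 [185 188 194 194 191 186 188 193 202 209 209 210 211 212 215 217 218 219
 220 219 219 218 215 211 208 206 203 198 191 184]
w1 ctr [0.4729 0.1164] r 0.0646 0.0521 0.0871
 darkest fold angle 48 [208 205 196 187 183 178 179 180 181 179 179 176 175 173 172 172 172 172
 174 174 177 182 189 195 199 198 193 193 199 207]
top ctr [0.4698 0.0994] r 0.0487 0.0468 0.0522
 darkest fold angle 9 [160 154 148 146 149 155 166 171 174 175 174 173 173 172 174 173 174 173
 174 173 174 174 173 174 175 176 177 175 173 169]
[ 135   50   77   65 1886] x' 0.6095 0.6955 y' -0.0431 0.0676 ((645.989990234375, 92.79377746582031), (85.8946762084961, 110.67390441894531), 7.116085529327393)
[352  53  17  52 716] x' 0.6235 0.6917 y' -0.264 -0.2426 ((683.8297119140625, -169.83950805664062), (68.34207916259766, 21.153470993041992), 7.704446792602539)
[ 206   59  121   46 4269] x' 0.6235 0.6839 y' -0.2042 -0.0352 ((663.4711303710938, -37.99585723876953), (60.3519287109375, 168.99200439453125), 7.115095615386963)
[385  84  25  20 309] x' 0.6249 0.6508 y' -0.3249 -0.2907 ((669.5118408203125, -226.05953979492188), (21.80462646484375, 36.130435943603516), 19.05491828918457)
slot est x' y' 0.651622647577611 -0.1276201205294234
tin [[0.65342699 0.06114337 0.142     ]]
can [[0.56901191 0.03409421 0.138     ]]
sock [[ 0.59311237 -0.13781292  0.132     ]]
```

Run:
```python
from h import *
for n,box in[("w0",(95,190,145,245)),("w1",(165,260,100,190))]:
    c=np.load(n+".npy",allow_pickle=True).item()
    im=cv2.imread(f"pics/{n}.png"); h=cv2.cvtColor(im,cv2.COLOR_BGR2HSV)
    y0,y1,x0,x1=box
    for t in(185,205,220):
        m=np.zeros(h.shape[:2],bool); m[y0:y1,x0:x1]=1; m&=(h[...,1]<40)&(h[...,2]>t)
        p=np.argwhere(cv2.morphologyEx(m.astype(np.uint8),cv2.MORPH_OPEN,np.ones((3,3))))[:,::-1]
        hp=ray(c,cv2.convexHull(p.astype(np.int32))[:,0],.141)[:,:2]
        cc,r=cv2.minEnclosingCircle((hp*1000).astype(np.float32)); print(n,t,cc,r,hp.min(0),hp.max(0))
```

```text
w0 185 (472.54638671875, 103.78070831298828) 49.10231399536133 [0.42406986 0.05505097] [0.52127667 0.15245713]
w0 205 (472.78997802734375, 103.6192398071289) 48.91938781738281 [0.42509847 0.05566118] [0.52112126 0.15137512]
w0 220 (472.58221435546875, 103.81465148925781) 48.442378997802734 [0.42542641 0.05695421] [0.51974743 0.15111463]
w1 185 (472.5372619628906, 104.04405975341797) 49.358951568603516 [0.42716513 0.05548135] [0.52147185 0.15255932]
w1 205 (472.8687744140625, 103.78172302246094) 48.875465393066406 [0.42716513 0.05557935] [0.52130778 0.15251314]
w1 220 (472.9193115234375, 103.7270278930664) 48.83473205566406 [0.42849085 0.05664891] [0.52044197 0.15128749]
```

The lid radius comes out at 49 mm in all views, so the tub is at about (0.472, 0.103). The gaps are at 9°, so the sections are at 54°, 144°, 234° and 324°. Next I press them.

Run:
```python
from h import *
T=np.array([.472,.1028]); 
robot.gripper_to(0.0)
for k in range(4):
    t=np.radians(54+90*k); p=T+.039*np.array([np.cos(t),np.sin(t)])
    if k==0: robot.move_ptp([*p,.185],RT)
    else: robot.move_linear([*p,.175],velocity=.1)
    robot.move_linear([*p,.166],velocity=.05)
    f0=robot.get_state()["force"]
    hit=robot.move_linear([*p,.148],velocity=.015,threshold=30)
    s=robot.get_state(); print(k,hit,"tip z",s["ee_pos"][2]-.019,"dF",(s["force"]-f0).round(1),s["time"],(s["ee_pos"][:2]-p).round(4))
    robot.move_linear([*p,.175],velocity=.08)
c=robot.camera_info("wrist"); np.save("w2.npy",c,allow_pickle=True); cv2.imwrite("pics/w2.png",robot.grab_frame("wrist")[:,:,::-1])
print(robot.get_state()["time"],robot.get_state()["opening"])
```

```text
0 False tip z 0.12907117240797564 dF [0.8 0.  0.7] 8.5333 [0. 0.]
1 False tip z 0.12906138304752826 dF [ 1.   0.3 -0.5] 11.4083 [0. 0.]
2 False tip z 0.12906787990447804 dF [-0.1  0.3 -0.3] 14.2833 [0. 0.]
3 False tip z 0.1290842407928765 dF [-1.3  0.8  0. ] 17.1583 [0.0001 0.    ]
17.7 0.00018781139699980968
```

View pics/w2.png

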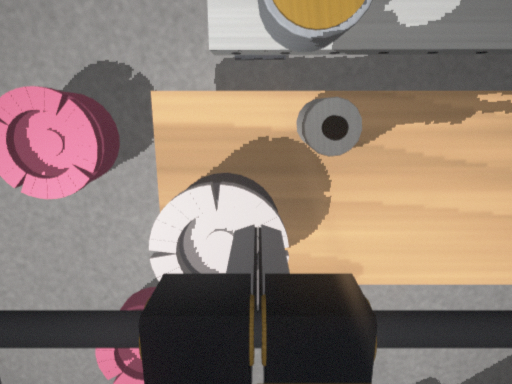

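Run:
```python
from h import *
c=np.load("w2.npy",allow_pickle=True).item()
s=robot.get_state(); e=s["ee_pos"];print(e,s["tool_rot"].round(3))
for p in [e,[e[0],e[1],e[2]-.019],[e[0],e[1],e[2]-.01],[.472,.1028,.136],[.521,.1028,.138]]:
    print(np.round(p,3),cv2.projectPoints(np.array([p],float),c["rvec"],c["tvec"],np.array([[c["fx"],0,c["cx"]],[0,c["fy"],c["cy"]],[0,0,1]]),None)[0].ravel().round(1))
# probe deeper at this (4th) section
f0=s["force"]
hit=robot.move_linear([e[0],e[1],.132],velocity=.03,threshold=15)
s=robot.get_state(); print(hit,s["ee_pos"],(s["force"]-f0).round(1),s["time"])
cv2.imwrite("pics/w3.png",robot.grab_frame("wrist")[:,:,::-1])
a=cv2.imread("pics/w3.png")[130:384,80:440]; b=robot.grab_frame("scene")[:,:,::-1][130:260,140:370]
cv2.imwrite("pics/w3b.png",np.hstack([a,cv2.resize(b,(430,254))]))
```

```text
[0.5035236  0.07969176 0.17498708] [[ 0.992  0.123  0.   ]
 [ 0.123 -0.992 -0.   ]
 [ 0.     0.    -1.   ]]
[0.504 0.08  0.175] [257.6 232.9]
[0.504 0.08  0.156] [257.5 222.2]
[0.504 0.08  0.165] [257.6 227.1]
[0.472 0.103 0.136] [220.2 250.5]
[0.521 0.103 0.138] [226.8 185.2]
False [0.50360159 0.07968772 0.13213063] [ 0.6 -1.2  0.3] 19.2833
```

View pics/w3b.png

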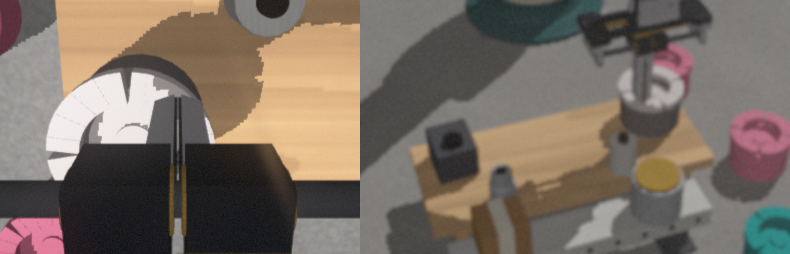

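No contact even below the nominal home height. In the picture the closed fingertips look higher than 19 mm ahead of the TCP, so the closed gripper seems to be shorter. I'll probe further down with a low threshold.

Run:
```python
from h import *
s=robot.get_state(); e=s["ee_pos"]; f0=s["force"]
hit=robot.move_linear([e[0],e[1],.108],velocity=.012,threshold=5)
s=robot.get_state(); print(hit,s["ee_pos"],(s["force"]-f0).round(1),s["time"])
if hit:
    for z in (1,):
        hit=robot.move_linear([e[0],e[1],s["ee_pos"][2]-.012],velocity=.012,threshold=25)
        s=robot.get_state(); print(hit,s["ee_pos"],(s["force"]-f0).round(1),s["time"])
cv2.imwrite("pics/w4.png",robot.grab_frame("wrist")[:,:,::-1])
b=robot.grab_frame("scene")[:,:,::-1][130:230,250:370]
cv2.imwrite("pics/s4.png",cv2.resize(b,None,fx=5,fy=5,interpolation=cv2.INTER_CUBIC))
```

```text
True [0.50364035 0.07966348 0.12951289] [ 0.3 -0.   5. ] 19.9833
True [0.50455093 0.07954812 0.12400497] [-7.2 -2.8 22.2] 20.6167
```

The 4th section moved from first contact at TCP z 0.1295 to a solid stop at 0.124, which is 5.5 mm of travel. That puts the closed tips about 12 mm above the TCP. Now the other three.

Run:
```python
from h import *
T=np.array([.472,.1028]); e=robot.get_state()["ee_pos"]
robot.move_linear([e[0],e[1],.140],velocity=.08)
for k in (2,1,0):
    t=np.radians(54+90*k); p=T+.039*np.array([np.cos(t),np.sin(t)])
    robot.move_linear([*p,.140],velocity=.12)
    robot.move_linear([*p,.133],velocity=.05)
    f0=robot.get_state()["force"]
    h1=robot.move_linear([*p,.118],velocity=.02,threshold=5); z1=robot.get_state()["ee_pos"][2]
    hit=robot.move_linear([*p,.117],velocity=.015,threshold=28)
    s=robot.get_state(); print(k,h1,z1,hit,"z",s["ee_pos"][2],"dF",(s["force"]-f0).round(1),s["time"],(s["ee_pos"][:2]-p).round(4))
    robot.move_linear([*p,.140],velocity=.1)
# re-check first pressed one
t=np.radians(324); p=T+.039*np.array([np.cos(t),np.sin(t)])
robot.move_linear([*p,.140],velocity=.12); f0=robot.get_state()["force"]
robot.move_linear([*p,.128],velocity=.06)
h=robot.move_linear([*p,.117],velocity=.015,threshold=28); s=robot.get_state(); print(3,h,s["ee_pos"][2],(s["force"]-f0).round(1),s["time"])
robot.move_linear([*p,.19],velocity=.2); robot.move_linear([.455,-.0,.25],velocity=.25)
c=robot.camera_info("wrist"); np.save("w5.npy",c,allow_pickle=True); cv2.imwrite("pics/w5.png",robot.grab_frame("wrist")[:,:,::-1])
im=robot.grab_frame("top"); cv2.imwrite("pics/top5.png",im[:,:,::-1]); print(robot.get_state()["time"])
```

```text
2 True 0.12984566609008694 True z 0.12383981681134744 dF [-8.8 -2.3 27.5] 22.8833 [ 0.0004 -0.0001]
1 True 0.1290330270735066 True z 0.12380861042168938 dF [-8.7 -4.9 28. ] 24.9917 [0.0003 0.0004]
0 True 0.1288021563246041 True z 0.12404994324612864 dF [-4.8 -1.6 22.1] 27.1083 [0.0012 0.0009]
3 True 0.1240443893069199 [-7.8 -2.2 22.1] 28.8417
30.0167
```

View pics/w5.png

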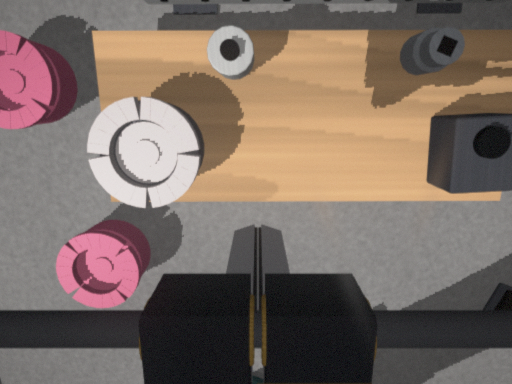

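All four sections stop solid at the same TCP height (0.1238 to 0.1240 m), and in the picture the lid is flush all round. Next I measure the tub again and lower the part-open fingers into the lid recess as a loose cage.

```bash
cat >> h.py <<'E'
def lid(im,c,box,z=.136,t=205):
    h=cv2.cvtColor(im,cv2.COLOR_BGR2HSV); y0,y1,x0,x1=box
    m=np.zeros(h.shape[:2],bool); m[y0:y1,x0:x1]=1; m&=(h[...,1]<40)&(h[...,2]>t)
    p=np.argwhere(cv2.morphologyEx(m.astype(np.uint8),cv2.MORPH_OPEN,np.ones((3,3))))[:,::-1]
    hp=ray(c,cv2.convexHull(p.astype(np.int32))[:,0],z)[:,:2]
    cc,r=cv2.minEnclosingCircle((hp*1000).astype(np.float32)); return np.array(cc)/1000,r
E
python3 - <<'E'
from h import *
c=np.load("w5.npy",allow_pickle=True).item()
T,r=lid(cv2.imread("pics/w5.png"),c,(90,215,80,208)); print(T,r)
T0,r0=lid(cv2.imread("pics/top5.png"),robot.camera_info("top"),(183,227,193,233),t=140); print("top",T0,r0)
if abs(r-49)<2:
    robot.move_linear([*T,.19],velocity=.25)
    robot.gripper_to(.026)
    s=robot.get_state(); print("open",s["opening"],s["time"])
    f0=s["force"]; robot.move_linear([*T,.16],velocity=.08)
    h=robot.move_linear([*T,.100],velocity=.025,threshold=4); s=robot.get_state()
    print(h,s["ee_pos"],(s["force"]-f0).round(1),s["time"])
    cv2.imwrite("pics/w6.png",robot.grab_frame("wrist")[:,:,::-1])
E
```

```text
[0.47288947 0.10377311] 48.99263381958008
top [0.47251105 0.12460315] 40.5987548828125
open 0.02609745571076069 31.25
True [0.47294567 0.10374043 0.11598093] [-2.4 -1.7  9.6] 33.3833
```

View pics/w6.png

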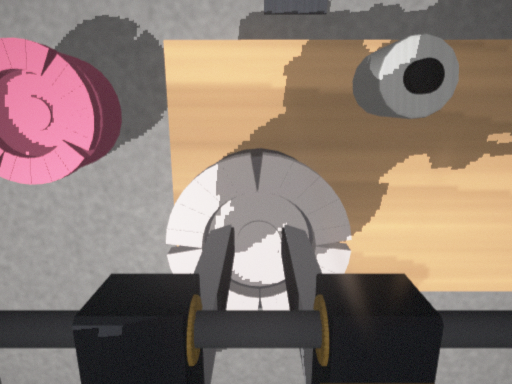

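The fingertips are inside the recess: ring centre at about (258,240), tips at (222,228) and (293,228). They touched the floor at TCP z 0.116. I'll raise them 2.5 mm and drag the tub along the riser, then across.

```bash
cat >> h.py <<'E'
def W(x,y,z): return XP*x+YP*y+np.array([0,0,z])
def seat(name):
    "tub centre (x',y') from the visible front arc of the lid in the wrist picture"
    c=robot.camera_info("wrist"); im=robot.grab_frame("wrist")[:,:,::-1].copy(); cv2.imwrite(f"pics/{name}.png",im)
    h=cv2.cvtColor(im,cv2.COLOR_BGR2HSV); m=(h[...,1]<40)&(h[...,2]>120); m[:140]=0; m[262:]=0; m[:,:150]=0; m[:,370:]=0
    b=[b for b in blobs(cv2.morphologyEx(m.astype(np.uint8),cv2.MORPH_OPEN,np.ones((3,3)))) ]
    b=max(b,key=lambda b:b[0][4])[2]
    q=cv2.convexHull(np.argwhere(b)[:,::-1].astype(np.int32))[:,0]; q=q[q[:,1]<235]
    P=ray(c,q,.136); x=P@XP; y=P@YP
    A=np.c_[2*x,2*y,np.ones(len(x))]; s=np.linalg.lstsq(A,x*x+y*y,rcond=None)[0]
    return s[:2].round(4), np.sqrt(s[2]+s[0]**2+s[1]**2).round(4)
E
python3 - <<'E'
from h import *
st=lambda:(lambda s:(s["time"],(s["ee_pos"]@XP).round(4),(s["ee_pos"]@YP).round(4),s["ee_pos"][2].round(4),s["force"].round(1),round(s["opening"],4)))(robot.get_state())
e=robot.get_state()["ee_pos"]; robot.move_linear([e[0],e[1],.1185],velocity=.03)
robot.gripper_to(.028); print(st(),seat("w7"))
robot.move_linear(W(.4825,-.060,.1185),velocity=.06); print(st(),seat("w8"))
robot.move_linear(W(.4825,-.1306,.1185),velocity=.06); print(st(),seat("w9"))
E
```

```text
(33.9417, np.float64(0.4821), np.float64(0.0445), np.float64(0.1184), array([0.3, 0.8, 0.3]), 0.0281) (array([0.4623, 0.0688]), np.float64(0.079))
(35.8833, np.float64(0.4827), np.float64(-0.0597), np.float64(0.1187), array([-0.8,  5.3,  3.9]), 0.0278) (array([ 0.4819, -0.0514]), np.float64(0.0495))
(37.2583, np.float64(0.4827), np.float64(-0.1304), np.float64(0.1187), array([-0.7,  4.9,  3.6]), 0.0282) (array([ 0.482 , -0.1221]), np.float64(0.0495))
```

View pics/w9.png

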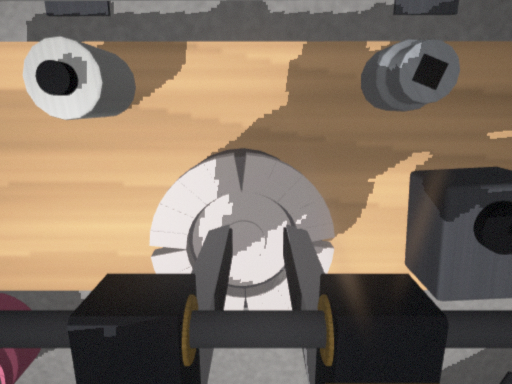

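The tub is riding along with a steady lag of about 8 mm: it is at y' = -0.122 and the slot is at y' = -0.1276. Both bystanders are clear of the lane. Now across.

Run:
```python
from h import *
st=lambda:(lambda s:(s["time"],(s["ee_pos"]@XP).round(4),(s["ee_pos"]@YP).round(4),s["ee_pos"][2].round(4),s["force"].round(1)))(robot.get_state())
for i,x in enumerate((.53,.58,.635)):
    h=robot.move_linear(W(x,-.1306,.1185),velocity=.05,threshold=25); print(h,st(),seat(f"x{i}"))
    if h: break
```

```text
True (37.9, np.float64(0.5069), np.float64(-0.1311), np.float64(0.119), array([-12.2,  -0.6,  20.3])) (array([ 0.4945, -0.1308]), np.float64(0.0482))
```

With the narrow finger sides leading, the push wedges (20 N upward). With the flat finger backs leading, it slid at about 5 N. I'll back off, lift out, turn the tool 90° and re-enter so that the backs lead across the gap.

Run:
```python
from h import *
s=robot.get_state(); e=s["ee_pos"]
p=W(.4975,-.1308,.1185); robot.move_linear(p,velocity=.04); print(robot.get_state()["force"].round(1),seat("y0"))
robot.move_linear(W(.4975,-.1308,.16),velocity=.08)
c,r=seat("y1"); print(c,r)
q0=robot.get_state()["qpos"]; Z=[0,0,-1.]
best=None
for R in (np.c_[YP,XP,Z],np.c_[-YP,-XP,Z]):
    qs=[robot.ik(W(x,-.1308,z),R) for x,z in((.4975,.17),(.66,.12))]
    print([None if q is None else q.round(2) for q in qs])
    if all(q is not None for q in qs):
        d=np.abs(qs[0]-q0).max()
        if best is None or d<best[0]: best=(d,R)
np.save("R2.npy",best[1]); print(best[0],q0.round(2))
robot.move_ptp(W(.4975,-.1308,.17),best[1])
robot.gripper_to(.033); s=robot.get_state(); print(s["time"],s["opening"],s["force"].round(1))
cv2.imwrite("pics/y2.png",robot.grab_frame("wrist")[:,:,::-1])
a=cv2.imread("pics/y1.png");b=cv2.imread("pics/y2.png"); cv2.imwrite("pics/y12.png",cv2.resize(np.hstack([a,b]),(800,300)))
```

```text
[-0.6  0.5  0.5] (array([ 0.4887, -0.1306]), np.float64(0.0486))
[ 0.4886 -0.1306] 0.0487
[array([ 1.03,  0.52, -1.22,  1.88,  0.55,  1.13, -0.28]), array([ 0.7 ,  0.84, -1.08,  1.52,  0.77,  1.25, -0.38])]
[array([-0.38,  0.27,  0.53,  1.93, -0.16,  0.99, -2.79]), array([-0.22,  0.6 ,  0.35,  1.56, -0.23,  1.03, -2.82])]
1.3964558554418485 [ 0.8   0.38 -0.88  1.9   0.34  1.02 -1.68]
40.7333 0.03303697621601346 [-0.3  0.  -0.2]
```

View pics/y12.png

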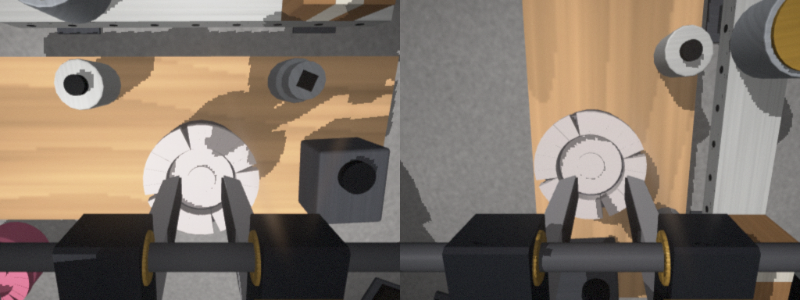

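Two pictures remain. Both wrist frames agree that the tub is about 9 mm short of the tool. I'll centre over it, check, and re-enter.

Run:
```python
from h import *
st=lambda:(lambda s:(round(s["time"],2),(s["ee_pos"]@XP).round(4),(s["ee_pos"]@YP).round(4),s["ee_pos"][2].round(4),s["force"].round(1)))(robot.get_state())
robot.move_linear(W(.4887,-.1306,.145),velocity=.08)
c,r=seat("z0"); print(st(),c,r)
if abs(r-.049)<.0015 and np.hypot(c[0]-.4887,c[1]+.1306)<.006:
    h=robot.move_linear(W(*c,.108),velocity=.025,threshold=4); s=st(); print(h,s)
    if h and .112<s[3]<.119:
        e=robot.get_state()["ee_pos"]; robot.move_linear([e[0],e[1],s[3]+.0025],velocity=.03); print(st(),seat("z1"))
        for i,x in enumerate((.53,.56)):
            h=robot.move_linear(W(x,-.1290,s[3]+.0025),velocity=.05,threshold=20); print(h,st(),seat(f"z{2+i}"))
            if h: break
```

```text
(41.32, np.float64(0.4888), np.float64(-0.1305), np.float64(0.1451), array([ 0.1, -0.2, -0.1])) [ 0.4879 -0.1296] 0.0485
True (42.39, np.float64(0.4881), np.float64(-0.1298), np.float64(0.116), array([-2.2, -0.3,  8.7]))
(42.64, np.float64(0.4881), np.float64(-0.1299), np.float64(0.1184), array([-0.3, -0.3, -0.4])) (array([ 0.4606, -0.1566]), np.float64(0.0855))
False (43.68, np.float64(0.5298), np.float64(-0.1289), np.float64(0.1185), array([-7. , -0.9,  8.4])) (array([ 0.5236, -0.129 ]), np.float64(0.0489))
False (44.48, np.float64(0.5601), np.float64(-0.1289), np.float64(0.1185), array([-4.5, -1.2,  4.7])) (array([ 0.5561, -0.132 ]), np.float64(0.0521))
```

Run:
```python
from h import *
st=lambda:(lambda s:(round(s["time"],2),(s["ee_pos"]@XP).round(4),(s["ee_pos"]@YP).round(4),s["ee_pos"][2].round(4),s["force"].round(1)))(robot.get_state())
for i,x in enumerate((.60,.64,.6588)):
    h=robot.move_linear(W(x,-.1285,.1185),velocity=.045,threshold=20); print(h,st(),seat(f"v{i}"))
    if h: break
cv2.imwrite("pics/v9.png",robot.grab_frame("wrist")[:,:,::-1])
```

```text
True (45.17, np.float64(0.587), np.float64(-0.1286), np.float64(0.119), array([-7.9, -2.2, 12.3])) (array([ 0.6068, -0.1528]), np.float64(0.0835))
```

View pics/v9.png

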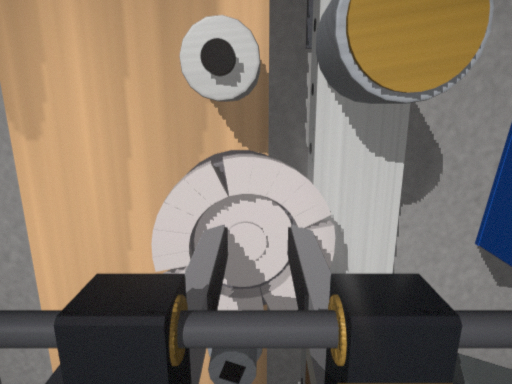

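The tool stopped at 20 N with the tub's nose at the bearer's edge. Pushing the front wall of the recess also presses the nose down over the gap. I'll pull the tub back a little so it levels, leave the recess, and push it low from behind with the fingers as a fork.

```bash
cat >> h.py <<'E'
def seat2(name,ex,ey,t=195):
    c=robot.camera_info("wrist"); im=robot.grab_frame("wrist")[:,:,::-1].copy(); cv2.imwrite(f"pics/{name}.png",im)
    h=cv2.cvtColor(im,cv2.COLOR_BGR2HSV); uv=np.argwhere((h[...,1]<40)&(h[...,2]>t))[:,::-1]
    uv=uv[uv[:,1]<270]; P=ray(c,uv,.136); x=P@XP; y=P@YP; k=np.hypot(x-ex,y-ey)<.056
    m=np.zeros(h.shape[:2],np.uint8); m[uv[k,1],uv[k,0]]=1; m=cv2.morphologyEx(m,cv2.MORPH_OPEN,np.ones((3,3)))
    q=cv2.convexHull(np.argwhere(m)[:,::-1].astype(np.int32))[:,0]; P=ray(c,q,.136); x=P@XP; y=P@YP
    (cx,cy),r=cv2.minEnclosingCircle((np.c_[x,y]*1000).astype(np.float32))
    return round(cx/1000,4),round(cy/1000,4),round(r,1),"ext",(x.min().round(4),x.max().round(4),y.min().round(4),y.max().round(4))
E
python3 - <<'E'
from h import *
st=lambda:(lambda s:(round(s["time"],2),(s["ee_pos"]@XP).round(4),(s["ee_pos"]@YP).round(4),s["ee_pos"][2].round(4),s["force"].round(1)))(robot.get_state())
robot.move_linear(W(.566,-.1285,.1185),velocity=.05); print(st())
robot.move_linear(W(.572,-.1285,.1185),velocity=.05); print(st())
robot.move_linear(W(.572,-.1285,.165),velocity=.1)
print(seat2("u0",.572,-.1285))
robot.move_ptp(W(.505,-.1285,.17),RT); robot.gripper_to(.05); print(st(),robot.get_state()["opening"])
for t in(160,180,195,210): print(t,seat2(f"u{t}",.572,-.1285,t))
E
```

```text
(45.83, np.float64(0.5658), np.float64(-0.1288), np.float64(0.1185), array([-0.2,  0.3,  0.3]))
(46.09, np.float64(0.5724), np.float64(-0.1283), np.float64(0.1184), array([-0.3, -1.3, -0.2]))
(0.5707, -0.1265, 49.0, 'ext', (np.float64(0.5221), np.float64(0.6191), np.float64(-0.1667), np.float64(-0.0794)))
(48.51, np.float64(0.505), np.float64(-0.1285), np.float64(0.17), array([-0.3,  0.4,  0.4])) 0.050142004193452126
160 (0.575, -0.1278, 53.1, 'ext', (np.float64(0.5224), np.float64(0.6275), np.float64(-0.1536), np.float64(-0.0786)))
180 (0.575, -0.1279, 53.1, 'ext', (np.float64(0.5224), np.float64(0.6275), np.float64(-0.1536), np.float64(-0.0786)))
195 (0.575, -0.1279, 53.1, 'ext', (np.float64(0.5224), np.float64(0.6275), np.float64(-0.1536), np.float64(-0.0785)))
210 (0.571, -0.1268, 49.0, 'ext', (np.float64(0.5224), np.float64(0.6199), np.float64(-0.1531), np.float64(-0.0786)))
```

The tub is level again at (x', y') = (0.571, -0.127), with r 49. Now the low push from behind.

Run:
```python
from h import *
st=lambda:(lambda s:(round(s["time"],2),(s["ee_pos"]@XP).round(4),(s["ee_pos"]@YP).round(4),s["ee_pos"][2].round(4),s["force"].round(1)))(robot.get_state())
h=robot.move_linear(W(.505,-.1275,.092),velocity=.08,threshold=5); print(h,st())
if not h:
    for x in(.54,.57):
        h=robot.move_linear(W(x,-.1275,.092),velocity=.045,threshold=15); print(h,st(),seat2(f"p{x}",x+.049,-.1275,210))
        if h: break
```

```text
False (49.83, np.float64(0.5053), np.float64(-0.1276), np.float64(0.0924), array([-0.8, -0.5,  0.1]))
False (50.76, np.float64(0.5402), np.float64(-0.1274), np.float64(0.092), array([ 0.3,  0.2, -0.1])) (0.5928, -0.1259, 52.5, 'ext', (np.float64(0.5406), np.float64(0.645), np.float64(-0.1694), np.float64(-0.0787)))
False (51.62, np.float64(0.5702), np.float64(-0.1275), np.float64(0.0921), array([-1.4, -0.2,  0.2])) (0.6216, -0.1247, 52.7, 'ext', (np.float64(0.5706), np.float64(0.6725), np.float64(-0.17), np.float64(-0.0729)))
```

The rear of the lid reads 0.5406 and 0.5706, so the tub sits 49.4 mm ahead of the tool, as the geometry predicts. Next the final push, back off, and measure.

Run:
```python
from h import *
st=lambda:(lambda s:(round(s["time"],2),(s["ee_pos"]@XP).round(4),(s["ee_pos"]@YP).round(4),s["ee_pos"][2].round(4),s["force"].round(1)))(robot.get_state())
h=robot.move_linear(W(.6033,-.1275,.092),velocity=.04,threshold=15); print(h,st())
robot.move_linear(W(.580,-.1275,.092),velocity=.08)
robot.move_linear(W(.560,-.1275,.20),velocity=.15)
for t in(200,212,222): print(t,seat2(f"f{t}",.653,-.1275,t))
print(st())
im=robot.grab_frame("top")[:,:,::-1]
a=cv2.resize(im[115:235,180:350],(510,360),interpolation=cv2.INTER_CUBIC); b=cv2.imread("pics/f212.png")[:,100:400]
cv2.imwrite("pics/fin.png",np.hstack([a,cv2.resize(b,(281,360))]))
```

```text
False (52.66, np.float64(0.6033), np.float64(-0.1275), np.float64(0.092), array([-3.2,  1. ,  1.5]))
200 (0.6499, -0.125, 52.6, 'ext', (np.float64(0.6037), np.float64(0.6993), np.float64(-0.1722), np.float64(-0.0735)))
212 (0.6534, -0.1234, 52.1, 'ext', (np.float64(0.6044), np.float64(0.6992), np.float64(-0.1705), np.float64(-0.074)))
222 (0.6525, -0.1274, 48.7, 'ext', (np.float64(0.6044), np.float64(0.6992), np.float64(-0.1698), np.float64(-0.0791)))
(54.13, np.float64(0.5597), np.float64(-0.1274), np.float64(0.1991), array([-0.4,  0.4,  0.7]))
```

View pics/fin.png

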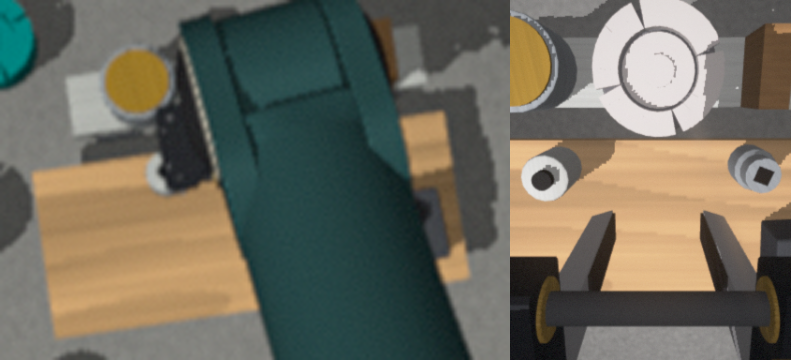

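The tub stands upright on the bearer between the tin and carton. Its centre is at (0.6525, -0.1274), the slot at about (0.6527, -0.1276), with r 48.7. The gripper is clear, so I'm handing in.

Run:
```python
from h import *
robot.sign_off(); print(robot.get_state()["time"])
```

```text
the job is handed in; nothing more can be done
the job is handed in; nothing more can be done
```

The lid is pressed home all round, and the tub stands upright on the bearer in the free place. I handed the job in at about 54 s of the 69 s allowed; no verdict is reported.

**Lid:** I pressed all four sections on the riser with the closed fingertips. Each one stopped solid at the same TCP height (0.1238 to 0.1240 m), and the wrist picture showed the lid flush. My first round of presses never touched the lid, because the closed tips sit about 12 mm above the TCP instead of 19 mm ahead of it. I found the true height by probing.

**Slide:** I first dragged the tub along the riser with the fingers loose in the lid recess, then turned towards the bearer.
- **First try across:** the narrow finger sides wedged in the recess (20 N upward on the tool). I turned the tool 90° and went on.
- **At the gap:** the push tripped its 20 N stop with the tub's nose at the bearer's edge, probably dipping slightly. I pulled it back until it was level again.
- **Final push:** I pushed it across low from behind with the part-open fingers as a fork, and it moved with little force (about 3 N).

**Last checks:** In the riser-aligned frame the tub centre measured (0.6525, -0.1274) m and the bearer middle about (0.6527, -0.1276) m. That is under 1 mm apart, with a camera uncertainty of about 2 to 3 mm.
- **Disagreement:** looser brightness thresholds shifted the tub centre by up to 4 mm, because bright metal got into the mask and the lid fit came out too large (52 mm instead of 49 mm).
- **Other things:** no bystander looked disturbed in the last pictures, but I did not measure them again. The arm hid much of the last top view.
- **Not measured:** I did not re-check the lid height after the slide or measure the tub's tilt. Both are judged from the last wrist picture only.

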